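# Bleed down a split-rim wheel

### The arm

A 6-joint arm with a two-finger parallel gripper is mounted at the origin on the work surface. World frame = base frame: x ahead of the robot, y to its left, z up, the work surface at z = 0. Lengths are in m, angles in rad, forces in N, time in s.
With the tool pointing down it reaches from about 0.35 to 0.85 m from the base axis. Payload 8.1 kg.
Tool frame: the origin (TCP) lies at the centre of the arm's flange, where the gripper is bolted on; the fingertips stand 186 mm ahead of it and the grasp point (between the pads) lies 167 mm ahead of it; z points along the fingers, y is the line along which they close (so a half turn about z gives the same grasp; the last joint's range is limited). The gripper opens to 93 mm and grips with 3 to 60 N. Pads are 15 mm wide; open, the fingers measure 128 mm over their backs; the gripper's body (75 mm by 188 mm) begins 65 mm behind the grasp point.
Start: joints at [1.039, 0.13, 1.488, -0, 1.523, -0.085], TCP at [0.259, 0.541, 0.405] pointing down, gripper open.
Joint ranges: [-2.96, 2.96], [-0.89, 2.26], [0.02, 2.5], [-1.34, 4.48], [0, 2.73], [-2.66, 2.66]. Speed limits (rad/s): [2.39, 2.39, 2.79, 3.14, 3.14, 3.14].

### API

Orientations are given as a rotation vector (axis times angle).
In Python, from plant import read_state, read_camera, camera_params, robot gives the robot as it stands.
- The arm moves only by the tool carry_out, never from a script. Its argument "targets" is a list of rows, each an object of numbers: "hand": the opening in per cent of the stroke, from 0 (shut) to 100 (fully open); "x", "y", "z": the shift along the tool's x, y, z in m; "ax", "ay", "az": the turn, a rotation vector about the tool's x, y, z in rad. In form: [{"hand": .., "x": .., "y": .., "z": .., "ax": .., "ay": .., "az": ..}, ...]. A call has 1 to 8 rows; each row is the pose to reach, as a shift and turn from the pose commanded when the call began, along the tool's axes at that moment; what a row does not reach only later rows make up. A row lasts 1/8 s, in which the tool goes at most 62.5 mm and 10.7 degrees, less where a joint would pass 70% of its speed; a pose out of reach is approached as far as the arm can. A call with a gripper value outside its range is refused whole. The fingers move at their own pace and stop on an object; "newtons" is the grip in N (left out, the last holds). Time passes only in rows, so rows that repeat a pose let the fingers close. It gives the time, the measured TCP pose, the force, the opening and the grip force at its end, in the units of the state.
- read_state(): the state, without advancing time (a new reading comes with each control period).
- read_camera(name): name is "scene" or "top" or "wrist"; returns (picture, depth): 400x640x3 uint8, blue, green, red; 400x640 float32, m along the optical axis (not along the pixel's ray), 0 where there is no reading.
- camera_params(name): a dict with "fx", "fy", "cx", "cy" (pixels), "k1" (the pictures are not rectified: a ray, as slopes to the right and down, at radius r is drawn at 1 + k1 r^2 times it, then the intrinsics apply), "position" and "rotation" of the camera in the world. Camera axes: x right, y up, looking along -z (the intrinsics and any distortion apply to the point x, -y, -z); pixel columns grow to the right and rows downward; lengths in m; the calibration is good to about 2 mm. A picture is of the moment at which its call begins: read the wrist's pose just before it. camera_params takes no time and is no camera call; for the wrist camera it gives the pose at the moment of the call.
- robot.close_job(): hands the job in; it is judged then, once.
The state is a dict: "t": time; "q": joint angles; "dq": joint speeds; "joint_torque": joint torques, N m; "tool_pos": TCP position; "orientation": TCP orientation; "force": force on the tool from outside, world axes, zero at the start; "wrist_torque": the same for the moment, N m; "opening": finger opening in m; "gripper_force": force on a finger pad.
Only numpy, scipy, OpenCV 4.12 (cv2) and the standard library are available. Lean on these libraries where they do the work, as an engineer would, in place of code of your own. Each camera call takes 0.05 s, during which the arm holds its last target. There are 200 camera calls.

### The job

The tyre on this dolly wheel has to be let down before its rim is split. Unscrew the small knurled brass lock nut on the valve by at least one full turn, then press the freed valve pin straight down, gently, and keep it down for three seconds while the air escapes. Let go, leaving the nut unscrewed and the pin up, do not bend the valve, and leave the other things on the bench alone.

Things in the scene. Friction and masses are not known exactly. Their poses are not given: they have to be found in the camera images.
- wheel: Yellow split-rim wheel with black tyre, 230 mm across, lying flat, clamped immovably on a bench stand. Origin: on the wheel axis at bench level, z up; local +x points from the axis to the valve. Tyre top 72 mm above the bench, yellow rim face (112 mm across) 56 mm, black central hand nut (about 33 mm across) and bolt heads at most 73 mm.
- valve_foot (a point): Hole in the rim face where the upright valve comes out, 39 mm from the wheel axis, 56 mm above the bench; fixed to the wheel. Above it: black and brass stem (10, then 8, then 6 mm across), knurled brass nut, bare steel pin. How far the valve sticks out differs from wheel to wheel and is not measured: the pin's flat end is 46 to 60 mm above this point, to be found by touch.
- nut (a joint): Lock nut, 10 mm across, 8 mm tall, round the pin; screwed down, its underside is 16 mm below the pin's end (30 to 44 mm above valve_foot). Value: rad unscrewed, anticlockwise seen from above; 0 tight, starts at 0 to 0.6, stops at 10.5. Stiff all the way (0.05 N m), stays where left, climbs the pin 3 mm a turn; the pin always stays about 3 mm or more proud of it.
- pin (a joint): Valve pin, 5 mm across. Value: m pressed down, 0 is up (closed). It goes down only as far as the nut has been raised (3 mm a turn), at most 3.5 mm, and carries the nut with it. Air escapes from 2 mm down. Its spring pushes back 2.5 N at the start and 1 N more per mm, and lifts it again when released. More than 12 N on it damages it.
- lean_x (a joint): Sideways bend of the valve stem about the wheel's local x axis, rad, 0 upright. The stem sits in rubber and gives like a spring, 3 N m per rad about a point 0 to 14 mm above valve_foot. Beyond 0.2 it tears out of its tube.
- lean_y (a joint): The same about the wheel's local y axis.
- glue: White glue bottle, 56 mm across, 150 mm tall, standing. Origin: centre of its underside. Bystander.
- tape: Roll of blue masking tape lying flat, 100 mm across, 25 mm tall. Origin: centre of its underside. Bystander.
- cup: White plastic mixing cup, 66 mm across, 60 mm tall, standing. Origin: centre of its underside. Bystander.
- spanner: Steel spanner, 160 mm long, lying flat on the bench. Bystander.

How it is judged:
On the way, in this order (a step that is already met when the one before it is completed fails the run):
1. the lock nut is unscrewed by nearly a full turn or more (value of joint nut above 5.5 rad), for 0.2 s.
2. the fingers press the freed pin at least 2 mm down and keep it there for 2.5 s (value of joint pin above 0.002 m and contact force between the fingers and pin_c0 above 1 N), for 2.5 s.
3. the pin is let up again (value of joint pin below 0.0005 m), for 0.2 s.
At the end, for the whole second after the job is handed in: The lock nut is left unscrewed by nearly a full turn or more (over 5.5 rad), the pin is up (within 0.5 mm), and the valve stem stands upright (within 0.05 rad) (value of joint nut above 5.5 rad and value of joint pin below 0.0005 m and value of joint lean_x between -0.05 and 0.05 rad and value of joint lean_y between -0.05 and 0.05 rad); the robot touches nothing.
It fails at once if the valve pin is pressed with more than 12 N (contact force between anything else and pin_c0 above 12 N).
It fails at once if the valve stem is bent more than 0.2 rad (value of joint any of lean_x, lean_y above 0.2 rad or value of joint any of lean_x, lean_y below -0.2 rad).
It fails at once if a bystander is moved by more than 20 mm (distance of any of glue, tape, cup, spanner from where it was at the start of the episode above 0.02 m).
It also fails if it takes over 70 s, if anything falls off the work surface, if the arm or the gripper's body presses on something with over 40 N, if the wrist force passes 120 N, or if a joint passes its speed limit or range.

## Working session

There is one attempt and no reset: what is moved stays moved. The work goes in short steps, Python scripts to look and compute and a tool call to move; the robot and the scene stay as the last step left them, time stands still between calls to the robot, and variables do not carry over. Pictures are saved under pics/ and viewed, at most 12 in all, crops included, and the job is handed in when it is done.

Besides the shell and the picture viewer there is one more tool, called after "Call:" by a JSON object that holds its "fn" and its "kwargs", one argument or row to a line. carry_out: Moves the arm, as the interface text tells. Its arguments: {"type":"object","properties":{"targets":{"type":"array","items":{"type":"object","properties":{"hand":{"type":"number"},"x":{"type":"number"},"y":{"type":"number"},"z":{"type":"number"},"ax":{"type":"number"},"ay":{"type":"number"},"az":{"type":"number"}}}},"newtons":{"type":"number"}},"required":["targets"]}

```bash
ls; mkdir -p pics; cat > h.py <<'E'
import numpy as np, cv2
from plant import read_state, read_camera, camera_params, robot
from scipy.spatial.transform import Rotation as R
def ray(p,u,v):
    K=np.array([[p['fx'],0,p['cx']],[0,p['fy'],p['cy']],[0,0,1.]])
    x,y=cv2.undistortPoints(np.array([[[u,v]]],float),K,np.array([p['k1'],0,0,0.]))[0,0]
    Rm=np.array(p['rotation']); Rm=Rm if Rm.shape==(3,3) else R.from_rotvec(Rm).as_matrix()
    return np.array(p['position']),Rm@np.array([x,-y,-1.])
def at_depth(p,u,v,d):
    o,r=ray(p,u,v); return o+r*d
def at_z(p,u,v,z):
    o,r=ray(p,u,v); return o+r*(z-o[2])/r[2]
E
python3 - <<'E'
from h import *
s=read_state(); print(s)
for n in ('top','scene'):
    im,d=read_camera(n); p=camera_params(n); print(n,p)
    cv2.imwrite(f'pics/{n}0.png',im); np.savez(f'{n}0.npz',d=d)
E
```

```text
pics
{'t': 0.0, 'q': array([ 1.03860171e+00,  1.31160859e-01,  1.48926558e+00, -4.09390151e-05,
        1.52301952e+00, -8.54152664e-02]), 'dq': array([-1.68524664e-04,  8.57883941e-04, -2.18254561e-05, -2.46700946e-04,
       -9.75901688e-04,  1.10379082e-03]), 'joint_torque': array([ 1.10595120e-03, -5.59852982e+01, -4.91752768e+01,  7.69787771e-02,
        3.56623647e-02, -2.76552109e-04]), 'tool_pos': array([0.25911575, 0.54090891, 0.40369485]), 'orientation': array([-6.95857460e-01, -3.06301893e+00,  2.79251597e-03]), 'force': array([-0.27069039, -0.39236571,  0.28598995]), 'wrist_torque': array([ 0.04016852, -0.02243396, -0.04055458]), 'gripper_force': 0.0, 'opening': 0.09265942855651896}
top {'fx': 382.8813389783906, 'fy': 382.8813389783906, 'cx': 313.87850169650903, 'cy': 208.08370594504834, 'k1': -0.07990252340759733, 'position': array([ 0.54964509, -0.0061262 ,  0.91807958]), 'rotation': array([ 0.09750553, -0.0875121 , -1.54295946])}
scene {'fx': 425.34032958506714, 'fy': 425.34032958506714, 'cx': 322.20391446322594, 'cy': 198.12530866785778, 'k1': -0.006128580332511528, 'position': array([ 1.17593443, -0.35228255,  0.69248271]), 'rotation': array([0.75040098, 0.39860399, 0.92184603])}
```

View pics/top0.png

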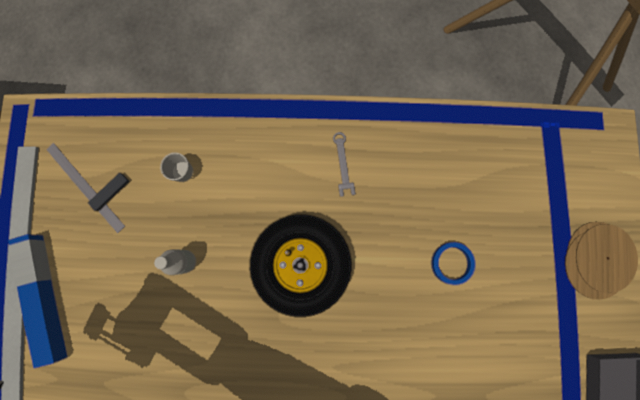

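View pics/scene0.png

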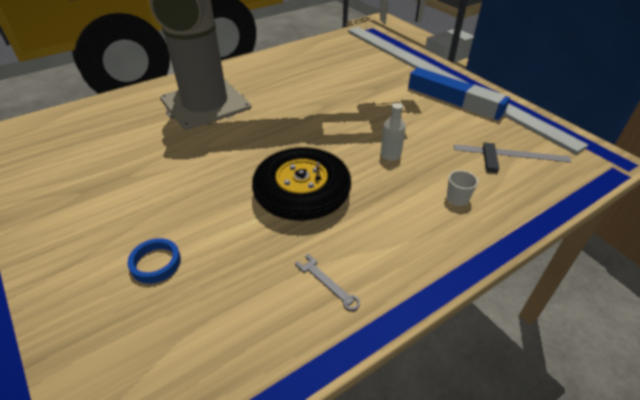

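The top view shows the wheel at about (301,265), with the valve near (289,252). In the scene view the valve is near (318,172). I'll enlarge both.

```bash
python3 - <<'E'
from h import *
a=cv2.imread('pics/top0.png')[230:300,266:336]; b=cv2.imread('pics/scene0.png')[140:210,265:335]
f=lambda i:cv2.resize(i,(400,400),interpolation=cv2.INTER_CUBIC)
cv2.imwrite('pics/crop1.png',np.hstack([f(a),f(b)]))
p=camera_params('top'); d=np.load('top0.npz')['d']
for u,v in [(301,265),(289,252),(290,250),(325,265),(301,240),(301,290),(277,265),(265,265)]:
    print(u,v,at_depth(p,u,v,d[v,u]).round(4))
print(at_z(p,301,264.5,.072))
E
```

```text
301 265 [0.524  0.0253 0.0775]
289 252 [0.5514 0.053  0.0681]
290 250 [0.556  0.0517 0.0577]
325 265 [ 0.525  -0.0272  0.0648]
301 240 [0.5788 0.0275 0.0624]
301 290 [0.4689 0.0242 0.064 ]
277 265 [0.5219 0.0796 0.0575]
265 265 [0.5216 0.1044 0.0729]
[0.52487544 0.02555656 0.072     ]
```

View pics/crop1.png

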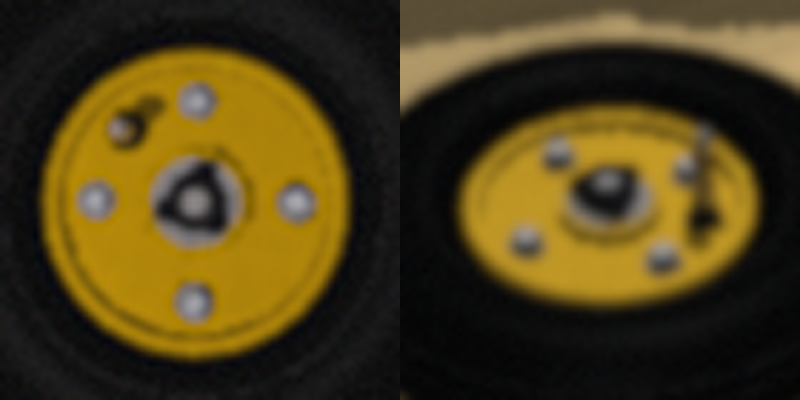

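The valve is at the upper left of the rim. In the top view its tip is at about (286.9,252.0) and the wheel axis at (299.9,265.1). In the scene view the pin tip is at about (318.1,161.8).

```bash
python3 - <<'E'
from h import *
p=camera_params('top'); q=camera_params('scene')
c=at_z(p,299.9,265.1,.056); print('axis',c)
for z in (.1,.11,.12): print(z,at_z(p,286.9,252,z), at_z(q,318.1,161.8,z))
w=camera_params('wrist'); s=read_state()
T=R.from_rotvec(s['orientation']); print(T.as_matrix().round(3))
print('cam in tool',T.inv().apply(w['position']-s['tool_pos']),(T.inv()*R.from_rotvec(w['rotation'])).as_matrix().round(3),w['fx'])
E
```

```text
axis [0.52301062 0.02857245 0.056     ]
0.1 [0.55124743 0.05527071 0.1       ] [0.54793091 0.0598642  0.1       ]
0.11 [0.55122785 0.05452021 0.11      ] [0.55853044 0.05290794 0.11      ]
0.12 [0.55120826 0.0537697  0.12      ] [0.56912996 0.04595167 0.12      ]
[[-0.902  0.432 -0.001]
 [ 0.432  0.902 -0.001]
 [ 0.    -0.002 -1.   ]]
cam in tool [ 0.07958643 -0.00084961  0.01999544] [[ 0.001  0.958  0.285]
 [ 1.    -0.    -0.   ]
 [-0.     0.285 -0.958]] 340.96181231164394
```

Call:
{"fn": "carry_out", "kwargs": {
  "targets": [
    {"x": -0.473, "y": -0.312, "z": 0.03, "az": 1.45},
    {"x": -0.473, "y": -0.312, "z": 0.03, "az": 1.45},
    {"x": -0.473, "y": -0.312, "z": 0.03, "az": 1.45},
    {"x": -0.473, "y": -0.312, "z": 0.03, "az": 1.45},
    {"x": -0.473, "y": -0.312, "z": 0.03, "az": 1.45},
    {"x": -0.473, "y": -0.312, "z": 0.03, "az": 1.45},
    {"x": -0.473, "y": -0.312, "z": 0.03, "az": 1.45},
    {"x": -0.473, "y": -0.312, "z": 0.03, "az": 1.45}
  ]
}}

```text
schema error: expected keys hand, x, y, z, ax, ay, az
```

```bash
python3 - <<'E'
from h import *
s=read_state(); print(s['t'],s['q'].round(3),s['tool_pos'],s['force'],R.from_rotvec(s['orientation']).as_matrix().round(3))
E
```

```text
0.1 [ 1.039  0.131  1.489 -0.     1.523 -0.085] [0.25913403 0.54094147 0.40380968] [-0.39708171 -0.2959028   0.15792407] [[-0.902  0.432 -0.001]
 [ 0.432  0.902 -0.001]
 [ 0.    -0.002 -1.   ]]
```

Call:
{"fn": "carry_out", "kwargs": {
  "targets": [
    {"hand": 40, "x": -0.473, "y": -0.312, "z": 0.03, "ax": 0, "ay": 0, "az": 1.45},
    {"hand": 40, "x": -0.473, "y": -0.312, "z": 0.03, "ax": 0, "ay": 0, "az": 1.45},
    {"hand": 40, "x": -0.473, "y": -0.312, "z": 0.03, "ax": 0, "ay": 0, "az": 1.45},
    {"hand": 40, "x": -0.473, "y": -0.312, "z": 0.03, "ax": 0, "ay": 0, "az": 1.45},
    {"hand": 40, "x": -0.473, "y": -0.312, "z": 0.03, "ax": 0, "ay": 0, "az": 1.45},
    {"hand": 40, "x": -0.473, "y": -0.312, "z": 0.03, "ax": 0, "ay": 0, "az": 1.45},
    {"hand": 40, "x": -0.473, "y": -0.312, "z": 0.03, "ax": 0, "ay": 0, "az": 1.45},
    {"hand": 40, "x": -0.473, "y": -0.312, "z": 0.03, "ax": 0, "ay": 0, "az": 1.45}
  ],
  "newtons": 30
}}

```text
t: 1.1
tool_pos: [0.5169, 0.1111, 0.3779]
orientation: [-2.557, -1.825, 0.0]
force: [-0.2, 0.2, 0.4]
opening: 0.0371
gripper_force: 0.0
```

```bash
cat > st.py <<'E'
from h import *
s=read_state(); print(round(s['t'],2),s['q'].round(3),s['tool_pos'].round(4),s['force'].round(2),s['opening'],s['gripper_force']);print(R.from_rotvec(s['orientation']).as_matrix().round(4))
E
python3 st.py
```

```text
1.1 [ 0.115 -0.049  1.721  0.     1.469  0.446] [0.5169 0.1111 0.3779] [-0.16  0.24  0.42] 0.03708701234876276 0.0
[[ 3.253e-01  9.456e-01 -2.000e-04]
 [ 9.456e-01 -3.253e-01  2.000e-04]
 [ 1.000e-04 -2.000e-04 -1.000e+00]]
```

Call:
{"fn": "carry_out", "kwargs": {
  "targets": [
    {"hand": 40, "x": -0.042, "y": 0.05, "z": 0.03, "ax": 0, "ay": 0, "az": 0.18},
    {"hand": 40, "x": -0.042, "y": 0.05, "z": 0.03, "ax": 0, "ay": 0, "az": 0.36},
    {"hand": 40, "x": -0.042, "y": 0.05, "z": 0.03, "ax": 0, "ay": 0, "az": 0.36}
  ]
}}

```text
t: 1.48
tool_pos: [0.5502, 0.0563, 0.3471]
orientation: [-2.839, -1.343, 0.003]
force: [-0.5, -0.2, -1.7]
opening: 0.0372
gripper_force: 0.0
```

```bash
python3 st.py; python3 - <<'E'
from h import *
p=camera_params('wrist'); im,d=read_camera('wrist'); np.savez('w1.npz',im=im,d=d,p=p); cv2.imwrite('pics/w1.png',im)
E
```

```text
1.48 [0.009 0.039 1.691 0.    1.414 0.696] [0.5502 0.0563 0.3471] [-0.46 -0.2  -1.65] 0.037176288698614765 0.0
[[ 0.6341  0.7732 -0.0023]
 [ 0.7732 -0.6341  0.    ]
 [-0.0015 -0.0018 -1.    ]]
```

Call:
{"fn": "carry_out", "kwargs": {
  "targets": [
    {"hand": 40, "x": 0, "y": 0, "z": 0, "ax": 0, "ay": 0, "az": 0.18},
    {"hand": 40, "x": 0, "y": 0, "z": 0, "ax": 0, "ay": 0, "az": 0.36},
    {"hand": 40, "x": 0, "y": 0, "z": 0, "ax": 0, "ay": 0, "az": 0.54},
    {"hand": 40, "x": 0, "y": 0, "z": 0, "ax": 0, "ay": 0, "az": 0.72},
    {"hand": 40, "x": 0, "y": 0, "z": 0, "ax": 0, "ay": 0, "az": 0.9},
    {"hand": 40, "x": 0, "y": 0, "z": 0, "ax": 0, "ay": 0, "az": 1.08},
    {"hand": 40, "x": 0, "y": 0, "z": 0, "ax": 0, "ay": 0, "az": 1.26},
    {"hand": 40, "x": 0, "y": 0, "z": 0, "ax": 0, "ay": 0, "az": 1.4}
  ]
}}

```text
t: 2.52
tool_pos: [0.5499, 0.0587, 0.3491]
orientation: [-3.038, 0.798, -0.001]
force: [0.5, 0.2, -0.5]
opening: 0.0368
gripper_force: 0.0
```

```bash
python3 st.py; python3 - <<'E'
from h import *
p=camera_params('wrist'); im,d=read_camera('wrist'); np.savez('w2.npz',im=im,d=d,p=p); cv2.imwrite('pics/w2.png',im)
E
```

```text
2.52 [0.014 0.036 1.69  0.    1.414 2.098] [0.5499 0.0587 0.3491] [ 0.54  0.19 -0.55] 0.03680211534064136 0.0
[[ 8.708e-01 -4.916e-01  1.000e-03]
 [-4.916e-01 -8.708e-01  2.000e-04]
 [ 8.000e-04 -7.000e-04 -1.000e+00]]
```

View pics/w1.png

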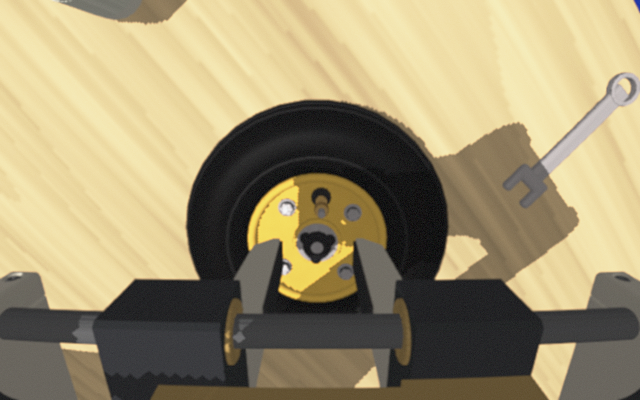

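View pics/w2.png

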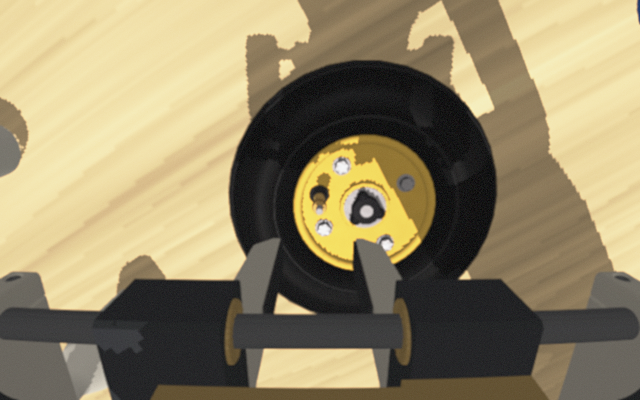

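In both wrist views the valve sits between the fingertip directions: foot and pin at about (321,195)–(321,213) in w1 and (319,193)–(319,208) in w2. I'll enlarge these.

```bash
python3 - <<'E'
from h import *
a=np.load('w1.npz',allow_pickle=True); b=np.load('w2.npz',allow_pickle=True)
f=lambda i:cv2.resize(i,(400,500),interpolation=cv2.INTER_CUBIC)
cv2.imwrite('pics/crop2.png',np.hstack([f(a['im'][180:230,300:340]),f(b['im'][175:225,300:340])]))
E
```

```text
(no output)
```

View pics/crop2.png

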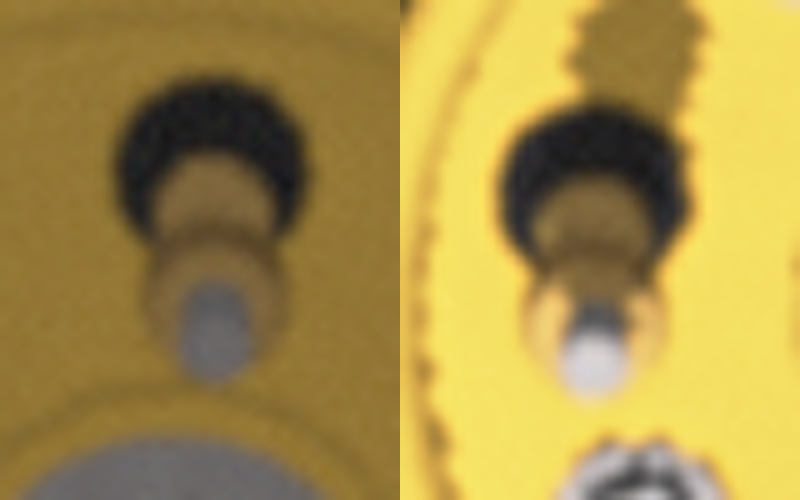

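```bash
python3 - <<'E'
from h import *
from scipy.optimize import least_squares
L=[]
for n,u,v in (('w1.npz',320.75,214.05),('w2.npz',318.85,211.05)):
    a=np.load(n,allow_pickle=True); p=a['p'].item(); d=a['d']; L.append(ray(p,u,v))
    print(n,[at_depth(p,int(round(u)),vv,d[vv,int(round(u))]).round(4) for vv in (200,205,210,212,214)])
L.append(ray(camera_params('top'),286.9,252))
def tri(L):
    A=sum(np.eye(3)-np.outer(r,r)/(r@r) for o,r in L); b=sum((np.eye(3)-np.outer(r,r)/(r@r))@o for o,r in L)
    return np.linalg.solve(A,b)
print(tri(L[:2]),tri(L))
for z in (.1,.104,.108,.112,.116): print(z,[(o+r*(z-o[2])/r[2])[:2].round(4) for o,r in L])
E
```

```text
w1.npz [array([0.5551, 0.0585, 0.0805]), array([0.5552, 0.0588, 0.0941]), array([0.5539, 0.0572, 0.0992]), array([0.5535, 0.0567, 0.1017]), array([0.5527, 0.0558, 0.1025])]
w2.npz [array([0.5571, 0.0525, 0.0929]), array([0.5547, 0.0539, 0.0962]), array([0.553 , 0.0549, 0.1014]), array([0.552 , 0.0554, 0.1027]), array([0.5507, 0.0562, 0.1024])]
[0.55221057 0.05546205 0.10095847] [0.55168137 0.05536017 0.09972794]
0.1 [array([0.552 , 0.0552]), array([0.5519, 0.0556]), array([0.5512, 0.0553])]
0.104 [array([0.5529, 0.0563]), array([0.5531, 0.055 ]), array([0.5512, 0.055 ])]
0.108 [array([0.5537, 0.0574]), array([0.5543, 0.0543]), array([0.5512, 0.0547])]
0.112 [array([0.5546, 0.0585]), array([0.5554, 0.0537]), array([0.5512, 0.0544])]
0.116 [array([0.5554, 0.0596]), array([0.5566, 0.053 ]), array([0.5512, 0.0541])]
```

The pin end is at about (0.552, 0.0555, 0.102), so the nut spans roughly z 0.086–0.094. I'll descend around it with the wrist wound up.

Call:
{"fn": "carry_out", "kwargs": {
  "targets": [
    {"hand": 40, "x": 0.0034, "y": 0.0018, "z": 0.02, "ax": 0, "ay": 0, "az": 0.18},
    {"hand": 40, "x": 0.0034, "y": 0.0018, "z": 0.04, "ax": 0, "ay": 0, "az": 0.36},
    {"hand": 40, "x": 0.0034, "y": 0.0018, "z": 0.06, "ax": 0, "ay": 0, "az": 0.4},
    {"hand": 40, "x": 0.0034, "y": 0.0018, "z": 0.06, "ax": 0, "ay": 0, "az": 0.4},
    {"hand": 40, "x": 0.0034, "y": 0.0018, "z": 0.06, "ax": 0, "ay": 0, "az": 0.4}
  ]
}}

```text
t: 3.2
tool_pos: [0.5525, 0.0546, 0.2895]
orientation: [-2.821, 1.382, -0.002]
force: [0.5, -0.1, 0.6]
opening: 0.0371
gripper_force: 0.0
```

```bash
python3 st.py
```

```text
3.2 [0.006 0.094 1.742 0.    1.304 2.488] [0.5525 0.0546 0.2895] [ 0.53 -0.09  0.58] 0.03710251870159253 0.0
[[ 6.130e-01 -7.901e-01  1.200e-03]
 [-7.901e-01 -6.130e-01  1.000e-04]
 [ 7.000e-04 -1.000e-03 -1.000e+00]]
```

Call:
{"fn": "carry_out", "kwargs": {
  "targets": [
    {"hand": 30, "x": -0.001, "y": 0, "z": 0.01, "ax": 0, "ay": 0, "az": 0},
    {"hand": 30, "x": -0.001, "y": 0, "z": 0.0185, "ax": 0, "ay": 0, "az": 0},
    {"hand": 25, "x": -0.001, "y": 0, "z": 0.0185, "ax": 0, "ay": 0, "az": 0},
    {"hand": 25, "x": -0.001, "y": 0, "z": 0.0185, "ax": 0, "ay": 0, "az": 0}
  ]
}}

```text
t: 3.7
tool_pos: [0.5517, 0.0548, 0.2698]
orientation: [2.818, -1.388, -0.0]
force: [0.1, -0.4, -0.6]
opening: 0.0233
gripper_force: 0.0
```

```bash
python3 st.py; python3 - <<'E'
from h import *
p=camera_params('wrist'); im,d=read_camera('wrist'); np.savez('w3.npz',im=im,d=d,p=p); cv2.imwrite('pics/w3.png',cv2.resize(im[160:340,220:420],(666,600),interpolation=cv2.INTER_CUBIC))
E
```

```text
3.7 [0.006 0.115 1.759 0.    1.269 2.492] [0.5517 0.0548 0.2698] [ 0.09 -0.44 -0.6 ] 0.0232827798211177 0.0
[[ 6.097e-01 -7.927e-01 -2.000e-04]
 [-7.927e-01 -6.097e-01  0.000e+00]
 [-1.000e-04  1.000e-04 -1.000e+00]]
```

View pics/w3.png

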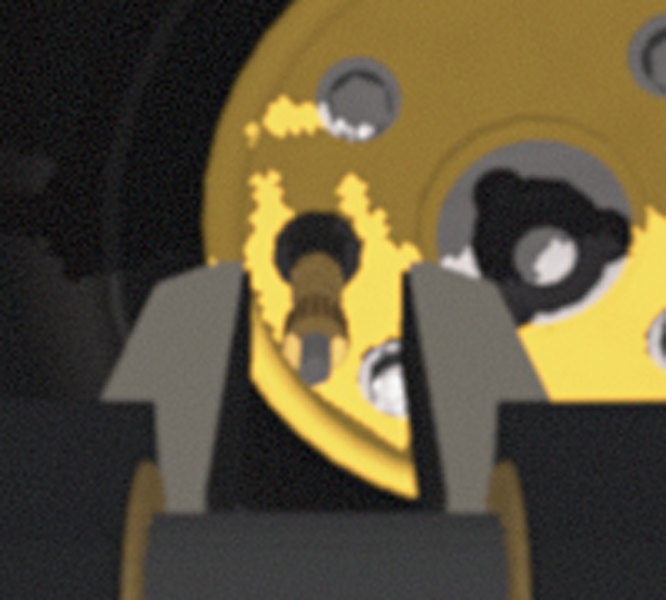

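The valve stands between the pads. The pin tip is at about crop (313,375), nut at (317,330), and the gap centre at about x=325, so it sits slightly left. I'll work out the offset.

```bash
python3 - <<'E'
from h import *
a=np.load('w3.npz',allow_pickle=True); p=a['p'].item(); d=a['d']
s=read_state(); T=R.from_rotvec(s['orientation'])
u,v=220+313/3.333-.3,160+368/3.333-.3
print(u,v)
for z in (.101,.103,.105):
    P=at_z(p,u,v,z); print(z,P.round(4),T.inv().apply(P-s['tool_pos']).round(4))
for uu in (313,314):
  for vv in (262,266,268,270,272): P=at_depth(p,uu,vv,d[vv,uu]); print(uu,vv,P.round(4),T.inv().apply(P-s['tool_pos']).round(4))
# finger tip ends
for uu in (290,292,294,342,344,346): P=at_depth(p,uu,242,d[242,uu]); print(uu,T.inv().apply(P-s['tool_pos']).round(4))
E
```

```text
313.6093909390939 270.11104110411037
0.101 [0.5526 0.0554 0.101 ] [-1.00e-04 -1.00e-03  1.69e-01]
0.103 [0.5533 0.0546 0.103 ] [ 0.001 -0.001  0.167]
0.105 [0.5539 0.0537 0.105 ] [ 0.0021 -0.001   0.165 ]
313 262 [0.5543 0.0538 0.0969] [ 0.0022 -0.0013  0.1731]
313 266 [0.5542 0.0538 0.1011] [ 0.0022 -0.0013  0.1689]
313 268 [0.5541 0.0539 0.1029] [ 0.0021 -0.0013  0.1671]
313 270 [0.5533 0.055  0.1023] [ 0.0007 -0.0013  0.1677]
313 272 [0.5523 0.0564 0.1012] [-0.001  -0.0013  0.1688]
314 262 [0.5539 0.0535 0.0969] [ 0.0023 -0.0008  0.1731]
314 266 [0.5538 0.0536 0.101 ] [ 0.0022 -0.0008  0.169 ]
314 268 [0.5535 0.054  0.102 ] [ 0.0016 -0.0008  0.168 ]
314 270 [0.5528 0.0548 0.102 ] [ 0.0005 -0.0008  0.168 ]
314 272 [0.5525 0.0552 0.103 ] [ 0.     -0.0008  0.167 ]
290 [ 0.0098 -0.0131  0.1804]
292 [ 0.0087 -0.0123  0.1829]
294 [ 0.0083 -0.0113  0.1838]
342 [0.0083 0.0137 0.1838]
344 [0.0094 0.0145 0.1813]
346 [0.0101 0.0154 0.1797]
```

Call:
{"fn": "carry_out", "kwargs": {
  "targets": [
    {"hand": 20, "x": 0, "y": -0.002, "z": -0.001, "ax": 0, "ay": 0, "az": 0},
    {"hand": 20, "x": 0, "y": -0.002, "z": -0.001, "ax": 0, "ay": 0, "az": 0},
    {"hand": 0, "x": 0, "y": -0.002, "z": -0.001, "ax": 0, "ay": 0, "az": 0},
    {"hand": 0, "x": 0, "y": -0.002, "z": -0.001, "ax": 0, "ay": 0, "az": 0},
    {"hand": 0, "x": 0, "y": -0.002, "z": -0.001, "ax": 0, "ay": 0, "az": 0},
    {"hand": 0, "x": 0, "y": -0.002, "z": -0.001, "ax": 0, "ay": 0, "az": 0}
  ],
  "newtons": 25
}}

```text
t: 4.5
tool_pos: [0.5533, 0.056, 0.2709]
orientation: [2.818, -1.388, 0.0]
force: [-0.9, -0.8, 1.7]
opening: 0.0086
gripper_force: 25.0
```

```bash
python3 st.py
```

```text
4.5 [ 0.009  0.118  1.753 -0.     1.271  2.495] [0.5533 0.056  0.2709] [-0.93 -0.83  1.75] 0.00860921646018063 25.00031143426895
[[ 6.096e-01 -7.927e-01 -0.000e+00]
 [-7.927e-01 -6.096e-01 -1.000e-04]
 [ 0.000e+00  1.000e-04 -1.000e+00]]
```

Call:
{"fn": "carry_out", "kwargs": {
  "targets": [
    {"hand": 0, "x": 0, "y": 0.0005, "z": -0.0001, "ax": 0, "ay": 0, "az": -0.18},
    {"hand": 0, "x": 0, "y": 0.0005, "z": -0.0002, "ax": 0, "ay": 0, "az": -0.36},
    {"hand": 0, "x": 0, "y": 0.0005, "z": -0.0003, "ax": 0, "ay": 0, "az": -0.54},
    {"hand": 0, "x": 0, "y": 0.0005, "z": -0.0004, "ax": 0, "ay": 0, "az": -0.72}
  ]
}}

```text
t: 5.0
tool_pos: [0.553, 0.0559, 0.2713]
orientation: [-3.127, 0.297, -0.001]
force: [-0.1, 1.6, -0.3]
opening: 0.0091
gripper_force: 25.0
```

```bash
python3 st.py; python3 - <<'E'
from h import *
for i in range(6):
    s=read_state(); print(s['wrist_torque'].round(3),s['force'].round(2)); read_camera('wrist')
im,d=read_camera('wrist');cv2.imwrite('pics/w4.png',cv2.resize(im[190:310,250:390],(700,600),interpolation=cv2.INTER_CUBIC))
E
```

```text
5.0 [0.008 0.116 1.754 0.    1.271 1.768] [0.553  0.0559 0.2713] [-0.07  1.65 -0.34] 0.009053877853008858 24.999851882457733
[[ 9.821e-01 -1.882e-01  4.000e-04]
 [-1.882e-01 -9.821e-01  4.000e-04]
 [ 3.000e-04 -4.000e-04 -1.000e+00]]
[ 0.208  0.077 -0.045] [-0.07  1.65 -0.34]
[0.134 0.09  0.016] [-0.01  0.87 -0.48]
[0.112 0.075 0.015] [0.18 0.06 0.33]
[ 0.2    0.05  -0.022] [0.93 0.46 1.25]
[ 0.257  0.101 -0.011] [0.31 1.13 0.75]
[ 0.237  0.054 -0.035] [0.31 0.75 0.13]
```

View pics/w4.png

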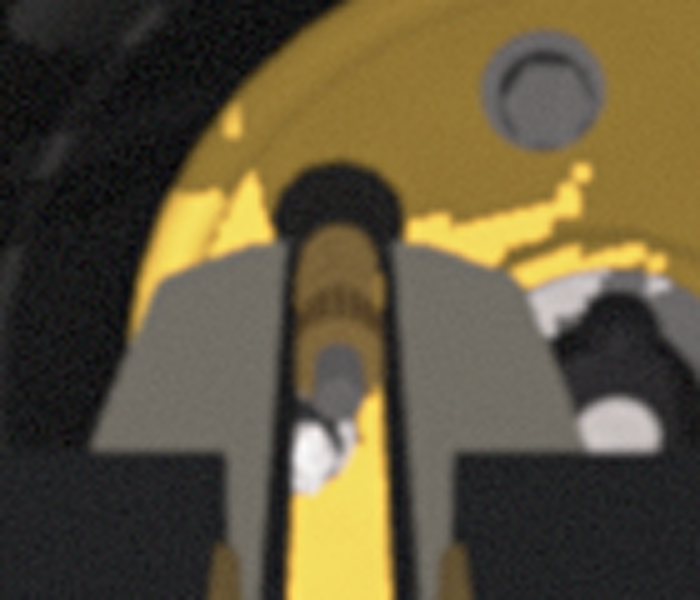

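The pads are on the knurled nut at about (340,340), with the pin at (340,385) between them. I'll keep turning.

Call:
{"fn": "carry_out", "kwargs": {
  "targets": [
    {"hand": 0, "x": 0, "y": 0, "z": -0.0001, "ax": 0, "ay": 0, "az": -0.18},
    {"hand": 0, "x": 0, "y": 0, "z": -0.0002, "ax": 0, "ay": 0, "az": -0.36},
    {"hand": 0, "x": 0, "y": 0, "z": -0.0003, "ax": 0, "ay": 0, "az": -0.54},
    {"hand": 0, "x": 0, "y": 0, "z": -0.0004, "ax": 0, "ay": 0, "az": -0.72},
    {"hand": 0, "x": 0, "y": 0, "z": -0.0004, "ax": 0, "ay": 0, "az": -0.9},
    {"hand": 0, "x": 0, "y": 0, "z": -0.0005, "ax": 0, "ay": 0, "az": -1.08},
    {"hand": 0, "x": 0, "y": 0, "z": -0.0006, "ax": 0, "ay": 0, "az": -1.26},
    {"hand": 0, "x": 0, "y": 0, "z": -0.0007, "ax": 0, "ay": 0, "az": -1.42}
  ]
}}

```text
t: 6.35
tool_pos: [0.5528, 0.0558, 0.2719]
orientation: [-2.567, -1.81, 0.0]
force: [-0.2, 0.6, 1.2]
opening: 0.0088
gripper_force: 25.0
```

Call:
{"fn": "carry_out", "kwargs": {
  "targets": [
    {"hand": 0, "x": 0, "y": 0, "z": -0.0001, "ax": 0, "ay": 0, "az": -0.18},
    {"hand": 0, "x": 0, "y": 0, "z": -0.0002, "ax": 0, "ay": 0, "az": -0.36},
    {"hand": 0, "x": 0, "y": 0, "z": -0.0003, "ax": 0, "ay": 0, "az": -0.54},
    {"hand": 0, "x": 0, "y": 0, "z": -0.0004, "ax": 0, "ay": 0, "az": -0.72},
    {"hand": 0, "x": 0, "y": 0, "z": -0.0004, "ax": 0, "ay": 0, "az": -0.9},
    {"hand": 0, "x": 0, "y": 0, "z": -0.0005, "ax": 0, "ay": 0, "az": -1.08},
    {"hand": 0, "x": 0, "y": 0, "z": -0.0006, "ax": 0, "ay": 0, "az": -1.26},
    {"hand": 0, "x": 0, "y": 0, "z": -0.0007, "ax": 0, "ay": 0, "az": -1.42}
  ]
}}

```text
t: 7.35
tool_pos: [0.5528, 0.0558, 0.2725]
orientation: [-0.767, -3.046, -0.0]
force: [-0.4, 1.1, 0.6]
opening: 0.0087
gripper_force: 25.0
```

Call:
{"fn": "carry_out", "kwargs": {
  "targets": [
    {"hand": 0, "x": 0, "y": 0, "z": -0.0001, "ax": 0, "ay": 0, "az": -0.18},
    {"hand": 0, "x": 0, "y": 0, "z": -0.0002, "ax": 0, "ay": 0, "az": -0.36},
    {"hand": 0, "x": 0, "y": 0, "z": -0.0003, "ax": 0, "ay": 0, "az": -0.54},
    {"hand": 0, "x": 0, "y": 0, "z": -0.0004, "ax": 0, "ay": 0, "az": -0.72},
    {"hand": 0, "x": 0, "y": 0, "z": -0.0004, "ax": 0, "ay": 0, "az": -0.9},
    {"hand": 0, "x": 0, "y": 0, "z": -0.0005, "ax": 0, "ay": 0, "az": -1.08},
    {"hand": 0, "x": 0, "y": 0, "z": -0.0006, "ax": 0, "ay": 0, "az": -1.26},
    {"hand": 0, "x": 0, "y": 0, "z": -0.0007, "ax": 0, "ay": 0, "az": -1.42}
  ]
}}

```text
t: 8.35
tool_pos: [0.5528, 0.0557, 0.2732]
orientation: [1.404, -2.81, -0.0]
force: [-1.0, -1.0, 1.0]
opening: 0.0086
gripper_force: 25.0
```

```bash
python3 st.py; python3 - <<'E'
from h import *
im,d=read_camera('wrist');cv2.imwrite('pics/w5.png',cv2.resize(im[190:310,250:390],(700,600),interpolation=cv2.INTER_CUBIC))
E
```

```text
8.35 [ 0.008  0.114  1.753 -0.     1.275 -2.489] [0.5528 0.0557 0.2732] [-0.97 -1.03  1.01] 0.008640106285471481 25.000019073486328
[[-6.005e-01 -7.997e-01 -4.000e-04]
 [-7.997e-01  6.005e-01 -1.000e-04]
 [ 3.000e-04  2.000e-04 -1.000e+00]]
```

View pics/w5.png

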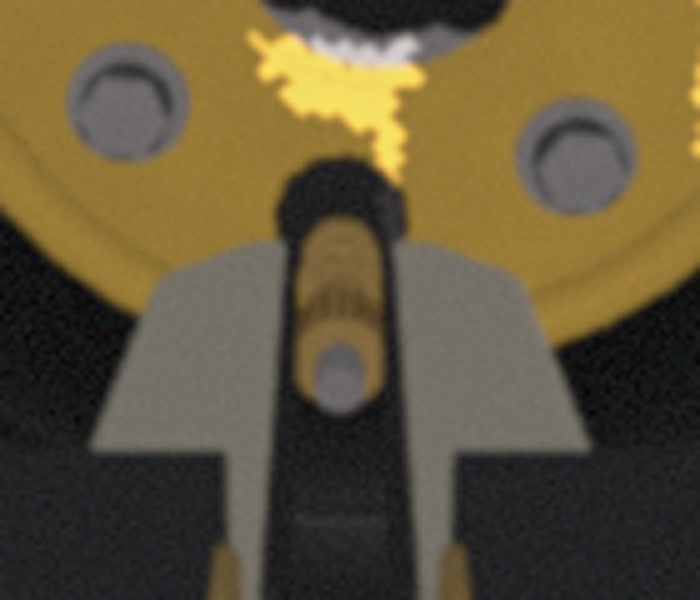

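The nut now sits visibly higher on the pin (pin tip at (340,380), less of it proud). I'll release, wind back and regrip.

Call:
{"fn": "carry_out", "kwargs": {
  "targets": [
    {"hand": 30, "x": 0, "y": 0, "z": 0, "ax": 0, "ay": 0, "az": 0},
    {"hand": 30, "x": 0, "y": 0, "z": 0, "ax": 0, "ay": 0, "az": 0},
    {"hand": 30, "x": 0, "y": 0, "z": 0, "ax": 0, "ay": 0, "az": 0.18},
    {"hand": 30, "x": 0, "y": 0, "z": 0, "ax": 0, "ay": 0, "az": 0.36},
    {"hand": 30, "x": 0, "y": 0, "z": 0, "ax": 0, "ay": 0, "az": 0.54},
    {"hand": 30, "x": 0, "y": 0, "z": 0, "ax": 0, "ay": 0, "az": 0.72},
    {"hand": 30, "x": 0, "y": 0, "z": 0, "ax": 0, "ay": 0, "az": 0.9},
    {"hand": 30, "x": 0, "y": 0, "z": 0, "ax": 0, "ay": 0, "az": 1.08}
  ]
}}

```text
t: 9.4
tool_pos: [0.5529, 0.0557, 0.2732]
orientation: [-0.26, -3.131, 0.0]
force: [0.9, -0.4, -0.7]
opening: 0.0282
gripper_force: 0.0
```

Call:
{"fn": "carry_out", "kwargs": {
  "targets": [
    {"hand": 30, "x": 0, "y": 0, "z": 0, "ax": 0, "ay": 0, "az": 0.18},
    {"hand": 30, "x": 0, "y": 0, "z": 0, "ax": 0, "ay": 0, "az": 0.36},
    {"hand": 30, "x": 0, "y": 0, "z": 0, "ax": 0, "ay": 0, "az": 0.54},
    {"hand": 30, "x": 0, "y": 0, "z": 0, "ax": 0, "ay": 0, "az": 0.72},
    {"hand": 30, "x": 0, "y": 0, "z": 0, "ax": 0, "ay": 0, "az": 0.9},
    {"hand": 30, "x": 0, "y": 0, "z": 0, "ax": 0, "ay": 0, "az": 1.08},
    {"hand": 30, "x": 0, "y": 0, "z": 0, "ax": 0, "ay": 0, "az": 1.26},
    {"hand": 30, "x": 0, "y": 0, "z": 0, "ax": 0, "ay": 0, "az": 1.42}
  ]
}}

```text
t: 10.4
tool_pos: [0.5529, 0.0557, 0.2732]
orientation: [-2.237, -2.205, 0.0]
force: [0.1, 0.1, -0.9]
opening: 0.028
gripper_force: 0.0
```

Call:
{"fn": "carry_out", "kwargs": {
  "targets": [
    {"hand": 0, "x": 0, "y": 0, "z": 0, "ax": 0, "ay": 0, "az": 0.18},
    {"hand": 0, "x": 0, "y": 0, "z": 0, "ax": 0, "ay": 0, "az": 0.18},
    {"hand": 0, "x": 0, "y": 0, "z": 0, "ax": 0, "ay": 0, "az": 0.18},
    {"hand": 0, "x": 0, "y": 0, "z": 0, "ax": 0, "ay": 0, "az": 0.18},
    {"hand": 0, "x": 0, "y": 0, "z": 0, "ax": 0, "ay": 0, "az": 0.18},
    {"hand": 0, "x": 0, "y": 0, "z": 0, "ax": 0, "ay": 0, "az": 0.18}
  ]
}}

```text
t: 11.15
tool_pos: [0.5529, 0.0557, 0.2733]
orientation: [-2.418, -2.006, 0.0]
force: [0.2, 0.1, -0.2]
opening: 0.0087
gripper_force: 25.0
```

```bash
python3 st.py
```

```text
11.15 [ 0.008  0.114  1.753 -0.     1.275  0.194] [0.5529 0.0557 0.2733] [ 0.23  0.15 -0.15] 0.008654712426870055 24.999960958957672
[[ 1.845e-01  9.828e-01 -1.000e-04]
 [ 9.828e-01 -1.845e-01 -0.000e+00]
 [-1.000e-04 -1.000e-04 -1.000e+00]]
```

Call:
{"fn": "carry_out", "kwargs": {
  "targets": [
    {"hand": 0, "x": 0, "y": 0, "z": -0.0001, "ax": 0, "ay": 0, "az": -0.18},
    {"hand": 0, "x": 0, "y": 0, "z": -0.0002, "ax": 0, "ay": 0, "az": -0.36},
    {"hand": 0, "x": 0, "y": 0, "z": -0.0003, "ax": 0, "ay": 0, "az": -0.54},
    {"hand": 0, "x": 0, "y": 0, "z": -0.0004, "ax": 0, "ay": 0, "az": -0.72},
    {"hand": 0, "x": 0, "y": 0, "z": -0.0004, "ax": 0, "ay": 0, "az": -0.9},
    {"hand": 0, "x": 0, "y": 0, "z": -0.0005, "ax": 0, "ay": 0, "az": -1.08},
    {"hand": 0, "x": 0, "y": 0, "z": -0.0006, "ax": 0, "ay": 0, "az": -1.26},
    {"hand": 0, "x": 0, "y": 0, "z": -0.0007, "ax": 0, "ay": 0, "az": -1.42}
  ]
}}

```text
t: 12.15
tool_pos: [0.5529, 0.0559, 0.274]
orientation: [0.517, 3.099, 0.0]
force: [0.2, 0.9, -0.0]
opening: 0.0086
gripper_force: 25.0
```

Call:
{"fn": "carry_out", "kwargs": {
  "targets": [
    {"hand": 0, "x": 0, "y": 0, "z": -0.0001, "ax": 0, "ay": 0, "az": -0.18},
    {"hand": 0, "x": 0, "y": 0, "z": -0.0002, "ax": 0, "ay": 0, "az": -0.36},
    {"hand": 0, "x": 0, "y": 0, "z": -0.0003, "ax": 0, "ay": 0, "az": -0.54},
    {"hand": 0, "x": 0, "y": 0, "z": -0.0004, "ax": 0, "ay": 0, "az": -0.72},
    {"hand": 0, "x": 0, "y": 0, "z": -0.0004, "ax": 0, "ay": 0, "az": -0.9},
    {"hand": 0, "x": 0, "y": 0, "z": -0.0005, "ax": 0, "ay": 0, "az": -1.08},
    {"hand": 0, "x": 0, "y": 0, "z": -0.0006, "ax": 0, "ay": 0, "az": -1.18}
  ]
}}

```text
t: 13.02
tool_pos: [0.5528, 0.0559, 0.2745]
orientation: [-1.292, 2.863, 0.001]
force: [-0.3, 2.2, -1.0]
opening: 0.0087
gripper_force: 25.0
```

Call:
{"fn": "carry_out", "kwargs": {
  "targets": [
    {"hand": 0, "x": 0, "y": 0, "z": 0, "ax": 0, "ay": 0, "az": 0},
    {"hand": 25, "x": 0, "y": 0, "z": 0, "ax": 0, "ay": 0, "az": 0},
    {"hand": 30, "x": 0, "y": 0, "z": 0, "ax": 0, "ay": 0, "az": 0},
    {"hand": 30, "x": 0, "y": 0, "z": -0.04, "ax": 0, "ay": 0, "az": 0},
    {"hand": 0, "x": 0, "y": 0, "z": -0.05, "ax": 0, "ay": 0, "az": 0},
    {"hand": 0, "x": 0, "y": 0, "z": -0.05, "ax": 0, "ay": 0, "az": 0},
    {"hand": 0, "x": 0, "y": 0, "z": -0.05, "ax": 0, "ay": 0, "az": 0},
    {"hand": 0, "x": 0, "y": 0, "z": -0.05, "ax": 0, "ay": 0, "az": 0}
  ]
}}

```text
t: 14.02
tool_pos: [0.5524, 0.0557, 0.3232]
orientation: [1.285, -2.865, -0.001]
force: [0.7, -0.4, -0.2]
opening: 0.0006
gripper_force: 0.0
```

```bash
python3 st.py; python3 - <<'E'
from h import *
im,d=read_camera('wrist');cv2.imwrite('pics/w6.png',cv2.resize(im[170:310,240:400],(686,600),interpolation=cv2.INTER_CUBIC))
E
```

```text
14.03 [ 0.008  0.064  1.71  -0.     1.37  -2.406] [0.5524 0.0557 0.3232] [ 0.74 -0.36 -0.21] 0.0006103269573798547 0.0
[[-6.652e-01 -7.467e-01 -2.200e-03]
 [-7.467e-01  6.652e-01 -1.000e-04]
 [ 1.500e-03  1.600e-03 -1.000e+00]]
```

View pics/w6.png

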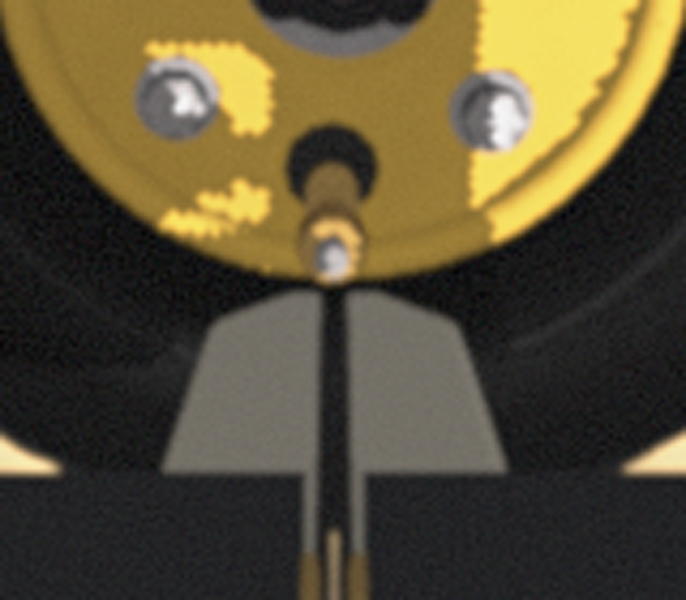

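The fingers are shut and centred over the pin, which is at (330,258) against the pad strip at x=334. The nut is raised. I'll descend to just above the pin, then feel downward.

Call:
{"fn": "carry_out", "kwargs": {
  "targets": [
    {"hand": 0, "x": 0, "y": 0, "z": 0.015, "ax": 0, "ay": 0, "az": 0},
    {"hand": 0, "x": 0, "y": 0, "z": 0.026, "ax": 0, "ay": 0, "az": 0},
    {"hand": 0, "x": 0, "y": 0, "z": 0.03, "ax": 0, "ay": 0, "az": 0},
    {"hand": 0, "x": 0, "y": 0, "z": 0.03, "ax": 0, "ay": 0, "az": 0},
    {"hand": 0, "x": 0, "y": 0, "z": 0.03, "ax": 0, "ay": 0, "az": 0},
    {"hand": 0, "x": 0, "y": 0, "z": 0.03, "ax": 0, "ay": 0, "az": 0}
  ]
}}

```text
t: 14.82
tool_pos: [0.5531, 0.0557, 0.2952]
orientation: [-1.285, 2.866, -0.001]
force: [0.8, -0.5, 0.7]
opening: 0.0008
gripper_force: 0.0
```

```bash
cat > f.py <<'E'
from h import *
F=[];Z=[]
for i in range(8):
    s=read_state(); F.append(s['force']); Z.append(s['tool_pos']); read_camera('wrist')
print(s['t'],np.mean(F,0).round(2),np.std(F,0).round(2),np.mean(Z,0).round(5))
E
python3 f.py
```

```text
15.175 [ 0.13 -0.29 -0.1 ] [0.4  0.51 0.58] [0.55299 0.05576 0.29491]
```

Call:
{"fn": "carry_out", "kwargs": {
  "targets": [
    {"hand": 0, "x": 0, "y": 0, "z": 0.001, "ax": 0, "ay": 0, "az": 0},
    {"hand": 0, "x": 0, "y": 0, "z": 0.002, "ax": 0, "ay": 0, "az": 0},
    {"hand": 0, "x": 0, "y": 0, "z": 0.003, "ax": 0, "ay": 0, "az": 0},
    {"hand": 0, "x": 0, "y": 0, "z": 0.004, "ax": 0, "ay": 0, "az": 0},
    {"hand": 0, "x": 0, "y": 0, "z": 0.004, "ax": 0, "ay": 0, "az": 0},
    {"hand": 0, "x": 0, "y": 0, "z": 0.004, "ax": 0, "ay": 0, "az": 0}
  ]
}}

```text
t: 15.98
tool_pos: [0.5529, 0.0558, 0.2906]
orientation: [-1.286, 2.866, -0.0]
force: [-0.4, 0.7, 0.5]
opening: 0.0004
gripper_force: 0.0
```

```bash
python3 f.py
```

```text
16.325 [-0.42  0.12 -0.03] [0.5  0.43 0.46] [0.5529  0.05576 0.29064]
```

Call:
{"fn": "carry_out", "kwargs": {
  "targets": [
    {"hand": 0, "x": 0, "y": 0, "z": 0.0005, "ax": 0, "ay": 0, "az": 0},
    {"hand": 0, "x": 0, "y": 0, "z": 0.001, "ax": 0, "ay": 0, "az": 0},
    {"hand": 0, "x": 0, "y": 0, "z": 0.001, "ax": 0, "ay": 0, "az": 0}
  ]
}}

```text
t: 16.75
tool_pos: [0.5529, 0.0558, 0.2895]
orientation: [1.286, -2.866, -0.0]
force: [-0.9, 0.7, 0.3]
opening: 0.0006
gripper_force: 0.0
```

```bash
python3 f.py
```

```text
17.1 [-0.06 -0.08 -0.38] [0.44 0.38 0.59] [0.55289 0.05575 0.2896 ]
```

Call:
{"fn": "carry_out", "kwargs": {
  "targets": [
    {"hand": 0, "x": 0, "y": 0, "z": 0.0005, "ax": 0, "ay": 0, "az": 0},
    {"hand": 0, "x": 0, "y": 0, "z": 0.001, "ax": 0, "ay": 0, "az": 0},
    {"hand": 0, "x": 0, "y": 0, "z": 0.001, "ax": 0, "ay": 0, "az": 0}
  ]
}}

```text
t: 17.52
tool_pos: [0.5528, 0.0558, 0.2885]
orientation: [1.286, -2.866, -0.0]
force: [-0.1, -0.0, -0.8]
opening: 0.0004
gripper_force: 0.0
```

```bash
python3 f.py
```

```text
17.875 [ 0.34 -0.07 -0.38] [0.54 0.41 0.43] [0.55288 0.05576 0.28859]
```

Call:
{"fn": "carry_out", "kwargs": {
  "targets": [
    {"hand": 0, "x": 0, "y": 0, "z": 0.0005, "ax": 0, "ay": 0, "az": 0},
    {"hand": 0, "x": 0, "y": 0, "z": 0.0005, "ax": 0, "ay": 0, "az": 0}
  ]
}}

```text
t: 18.18
tool_pos: [0.553, 0.0558, 0.2884]
orientation: [-1.285, 2.866, -0.0]
force: [0.0, -0.0, 2.2]
opening: 0.0006
gripper_force: 0.8
```

```bash
python3 f.py
```

```text
18.525 [-0.14  0.13  2.02] [0.51 0.46 0.65] [0.55298 0.05576 0.28831]
```

Call:
{"fn": "carry_out", "kwargs": {
  "targets": [
    {"hand": 0, "x": 0, "y": 0, "z": 0.0005, "ax": 0, "ay": 0, "az": 0},
    {"hand": 0, "x": 0, "y": 0, "z": 0.0005, "ax": 0, "ay": 0, "az": 0}
  ]
}}

```text
t: 18.82
tool_pos: [0.5529, 0.0557, 0.2877]
orientation: [-1.286, 2.866, -0.0]
force: [0.1, -0.5, 3.1]
opening: 0.0004
gripper_force: 1.4
```

```bash
python3 f.py
```

```text
19.175 [-0.13  0.02  3.05] [0.39 0.62 0.24] [0.55292 0.05575 0.28765]
```

Call:
{"fn": "carry_out", "kwargs": {
  "targets": [
    {"hand": 0, "x": 0, "y": 0, "z": 0.0005, "ax": 0, "ay": 0, "az": 0},
    {"hand": 0, "x": 0, "y": 0, "z": 0.0005, "ax": 0, "ay": 0, "az": 0}
  ]
}}

```text
t: 19.48
tool_pos: [0.5529, 0.0558, 0.2871]
orientation: [-1.286, 2.866, -0.0]
force: [-0.5, -0.3, 3.4]
opening: 0.0007
gripper_force: 1.7
```

```bash
python3 f.py
```

```text
19.825 [ 0.   -0.15  3.56] [0.67 0.5  0.18] [0.5529  0.05576 0.28714]
```

Contact is at TCP z≈0.2882 and the force is rising 1 N/mm as expected. I'll press to about 2.8 mm and hold.

Call:
{"fn": "carry_out", "kwargs": {
  "targets": [
    {"hand": 0, "x": 0, "y": 0, "z": 0.0005, "ax": 0, "ay": 0, "az": 0},
    {"hand": 0, "x": 0, "y": 0, "z": 0.001, "ax": 0, "ay": 0, "az": 0},
    {"hand": 0, "x": 0, "y": 0, "z": 0.001, "ax": 0, "ay": 0, "az": 0}
  ]
}}

```text
t: 20.25
tool_pos: [0.5529, 0.0557, 0.2862]
orientation: [-1.286, 2.866, -0.0]
force: [-0.5, -0.4, 4.4]
opening: 0.0006
gripper_force: 2.1
```

```bash
python3 f.py
```

```text
20.6 [ 0.02 -0.04  4.38] [0.52 0.59 0.4 ] [0.55292 0.05576 0.28617]
```

Call:
{"fn": "carry_out", "kwargs": {
  "targets": [
    {"hand": 0, "x": 0, "y": 0, "z": 0.0004, "ax": 0, "ay": 0, "az": 0},
    {"hand": 0, "x": 0, "y": 0, "z": 0.0008, "ax": 0, "ay": 0, "az": 0},
    {"hand": 0, "x": 0, "y": 0, "z": 0.0008, "ax": 0, "ay": 0, "az": 0}
  ]
}}

```text
t: 21.02
tool_pos: [0.5529, 0.0558, 0.2853]
orientation: [-1.286, 2.866, -0.0]
force: [-0.6, 0.1, 5.2]
opening: 0.0004
gripper_force: 2.5
```

```bash
python3 f.py
```

```text
21.375 [-0.14  0.19  5.23] [0.27 0.34 0.31] [0.55292 0.05575 0.28537]
```

Call:
{"fn": "carry_out", "kwargs": {
  "targets": [
    {"hand": 0, "x": 0, "y": 0, "z": 0, "ax": 0, "ay": 0, "az": 0},
    {"hand": 0, "x": 0, "y": 0, "z": 0, "ax": 0, "ay": 0, "az": 0},
    {"hand": 0, "x": 0, "y": 0, "z": 0, "ax": 0, "ay": 0, "az": 0},
    {"hand": 0, "x": 0, "y": 0, "z": 0, "ax": 0, "ay": 0, "az": 0},
    {"hand": 0, "x": 0, "y": 0, "z": 0, "ax": 0, "ay": 0, "az": 0},
    {"hand": 0, "x": 0, "y": 0, "z": 0, "ax": 0, "ay": 0, "az": 0},
    {"hand": 0, "x": 0, "y": 0, "z": 0, "ax": 0, "ay": 0, "az": 0},
    {"hand": 0, "x": 0, "y": 0, "z": 0, "ax": 0, "ay": 0, "az": 0}
  ]
}}

```text
t: 22.42
tool_pos: [0.5529, 0.0557, 0.2854]
orientation: [-1.286, 2.866, -0.0]
force: [-0.9, -0.3, 4.8]
opening: 0.0009
gripper_force: 2.5
```

Call:
{"fn": "carry_out", "kwargs": {
  "targets": [
    {"hand": 0, "x": 0, "y": 0, "z": 0, "ax": 0, "ay": 0, "az": 0},
    {"hand": 0, "x": 0, "y": 0, "z": 0, "ax": 0, "ay": 0, "az": 0},
    {"hand": 0, "x": 0, "y": 0, "z": 0, "ax": 0, "ay": 0, "az": 0},
    {"hand": 0, "x": 0, "y": 0, "z": 0, "ax": 0, "ay": 0, "az": 0},
    {"hand": 0, "x": 0, "y": 0, "z": 0, "ax": 0, "ay": 0, "az": 0},
    {"hand": 0, "x": 0, "y": 0, "z": 0, "ax": 0, "ay": 0, "az": 0},
    {"hand": 0, "x": 0, "y": 0, "z": 0, "ax": 0, "ay": 0, "az": 0},
    {"hand": 0, "x": 0, "y": 0, "z": 0, "ax": 0, "ay": 0, "az": 0}
  ]
}}

```text
t: 23.42
tool_pos: [0.5529, 0.0558, 0.2854]
orientation: [-1.286, 2.866, -0.0]
force: [0.0, 0.1, 5.0]
opening: 0.0004
gripper_force: 2.5
```

Call:
{"fn": "carry_out", "kwargs": {
  "targets": [
    {"hand": 0, "x": 0, "y": 0, "z": 0, "ax": 0, "ay": 0, "az": 0},
    {"hand": 0, "x": 0, "y": 0, "z": 0, "ax": 0, "ay": 0, "az": 0},
    {"hand": 0, "x": 0, "y": 0, "z": 0, "ax": 0, "ay": 0, "az": 0},
    {"hand": 0, "x": 0, "y": 0, "z": 0, "ax": 0, "ay": 0, "az": 0},
    {"hand": 0, "x": 0, "y": 0, "z": 0, "ax": 0, "ay": 0, "az": 0},
    {"hand": 0, "x": 0, "y": 0, "z": 0, "ax": 0, "ay": 0, "az": 0},
    {"hand": 0, "x": 0, "y": 0, "z": 0, "ax": 0, "ay": 0, "az": 0},
    {"hand": 0, "x": 0, "y": 0, "z": 0, "ax": 0, "ay": 0, "az": 0}
  ]
}}

```text
t: 24.42
tool_pos: [0.5529, 0.0558, 0.2854]
orientation: [-1.286, 2.866, -0.0]
force: [0.5, -0.4, 5.4]
opening: 0.0005
gripper_force: 2.5
```

```bash
python3 f.py
```

```text
24.775 [ 0.2  -0.06  5.26] [0.52 0.33 0.82] [0.55293 0.05575 0.28539]
```

Call:
{"fn": "carry_out", "kwargs": {
  "targets": [
    {"hand": 0, "x": 0, "y": 0, "z": -0.002, "ax": 0, "ay": 0, "az": 0},
    {"hand": 0, "x": 0, "y": 0, "z": -0.005, "ax": 0, "ay": 0, "az": 0},
    {"hand": 0, "x": 0, "y": 0, "z": -0.02, "ax": 0, "ay": 0, "az": 0},
    {"hand": 0, "x": 0, "y": 0, "z": -0.05, "ax": 0, "ay": 0, "az": 0},
    {"hand": 0, "x": 0, "y": 0, "z": -0.05, "ax": 0, "ay": 0, "az": 0},
    {"hand": 0, "x": 0, "y": 0, "z": -0.05, "ax": 0, "ay": 0, "az": 0},
    {"hand": 0, "x": 0, "y": 0, "z": -0.05, "ax": 0, "ay": 0, "az": 0},
    {"hand": 0, "x": 0, "y": 0, "z": -0.05, "ax": 0, "ay": 0, "az": 0}
  ]
}}

```text
t: 25.82
tool_pos: [0.5526, 0.0557, 0.3343]
orientation: [1.285, -2.865, -0.001]
force: [-0.4, -0.0, 0.4]
opening: 0.0006
gripper_force: 0.0
```

```bash
python3 f.py; python3 - <<'E'
from h import *
im,d=read_camera('wrist');cv2.imwrite('pics/w7.png',cv2.resize(im[170:310,240:400],(686,600),interpolation=cv2.INTER_CUBIC))
E
```

```text
26.175 [ 0.16 -0.4   0.06] [0.38 0.4  0.27] [0.55277 0.05575 0.33485]
```

View pics/w7.png

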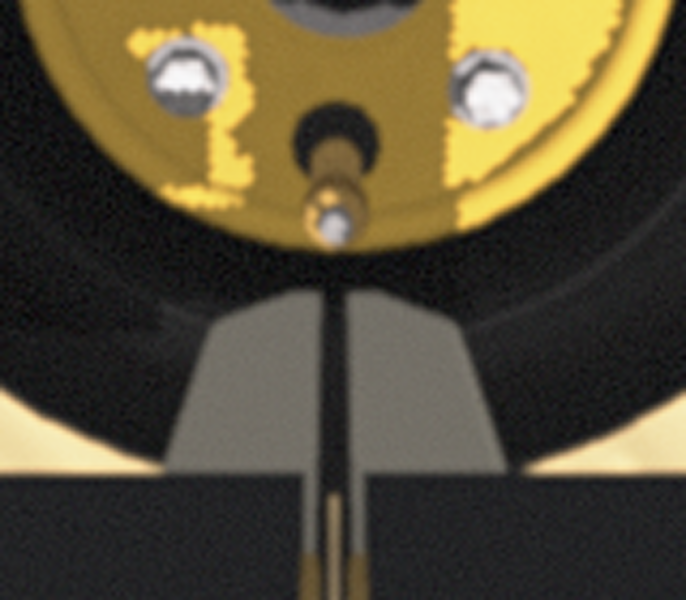

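The valve stands upright at about (335,225), with its pin up and the nut raised. The gripper is clear of it, so I'll hand in.

```bash
python3 -c "
from plant import robot
print(robot.close_job())"
```

```text
the job is handed in; nothing more can be done
None
```

I turned the lock nut about 7.5 rad (1.2 turns), held the pin about 2.7 mm down at about 5 N for over 3 s, then released it and handed the job in; in the last picture the valve looks upright, the nut raised and the gripper clear, but no verdict came back.

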